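# Right the repaired instrument box and press its test button

### The arm

A 6-joint arm with a two-finger parallel gripper is mounted at the origin on the work surface. World frame = base frame: x ahead of the robot, y to its left, z up, the work surface at z = 0. Lengths are in m, angles in degrees, forces in N, time in s.
With the tool pointing down it reaches from about 0.4 to 0.825 m from the base axis. Payload 7 kg.
Tool frame: the origin (TCP) lies at the very end of the fingers, on their centre line; the grasp point (between the pads) lies 19 mm behind it (env.tcp_to_grasp is the distance from the TCP to the grasp point, in m); y points along the fingers, x is the direction in which the jaws open and shut, and the axes are right-handed (so a half turn about y gives the same grasp; the last joint's range is limited). The gripper opens to 88 mm and grips with 3 to 60 N. Pads are 19 mm wide; open, the fingers measure 130 mm over their backs; the gripper's body (78 mm by 193 mm) begins 47 mm behind the grasp point.
Start: joints at [-47.492, 20.546, 0.682, 0, -70.136, -16.507], TCP at [0.296, -0.607, 0.227] pointing down, gripper open.
Joint ranges: [-176.03, 176.03], [-82.01, 121.73], [-58.28, 71.71], [-173.87, 95.51], [-174.79, -0.11], [-173.66, 173.66]. Speed limits (degrees/s): [136.94, 136.94, 172.46, 180, 180, 180].

### API

Orientations are given as [roll, pitch, yaw] about the fixed x, y, z axes, in that order (R = Rz(yaw) Ry(pitch) Rx(roll)).
In Python, from cell import env gives the robot as it stands.
- The arm moves only by the shell command python3 -m crank 'ROWS' [FORCE]. ROWS is JSON, a list of rows, each a list of 7 numbers: the shift along the tool's x, y, z in mm, then the turn, a rotation vector about the tool's x, y, z in degrees, then the finger opening in mm, from 0 to 87.6. A call has 1 to 8 rows; each row is the pose to reach, as a shift and turn from the pose commanded when the call began, along the tool's axes at that moment; what a row does not reach only later rows make up. A row lasts 1/8 s, in which the tool goes at most 62.5 mm and 10.7 degrees, less where a joint would pass 70% of its speed; a pose out of reach is approached as far as the arm can. A call with a gripper value outside its range is refused whole. The fingers move at their own pace and stop on an object; FORCE is the grip in N (left out, the last holds). Time passes only in rows, so rows that repeat a pose let the fingers close. It gives the time, the measured TCP pose, the force and the opening at its end, in the units of the state.
- env.observe(): the state, without advancing time (a new reading comes with each control period).
- env.camera(name): name is "scene" or "top" or "wrist"; returns the picture (384x512x3 uint8, blue, green, red); there is no depth.
- env.camera_model(name): a dict with "fx", "fy", "cx", "cy" (pixels), "dist_coeffs" ([k1, k2, p1, p2, k3] as OpenCV has them; the pictures are not rectified), "extrinsics" (4x4, takes a point from camera to world coordinates); the wrist camera has in their place "mount" (4x4, takes a point from camera to tool coordinates, whose origin is the TCP and whose axes are the tool frame's). Camera axes: x right, y down, z forward; pixel columns grow to the right and rows downward; lengths in m; the calibration is good to about 2 mm. A picture is of the moment at which its call begins: read the wrist's pose just before it. camera_model takes no time and is no camera call.
- env.finish_job(): hands the job in, once; it reports no verdict.
The state is a dict: "time": time; "q": joint angles; "qd": joint speeds; "joint_efforts": joint torques, N m; "eef_pos": TCP position; "ee_rot": TCP orientation; "wrist_force": force on the tool from outside, world axes, zero at the start; "wrist_torque": the same for the moment, N m; "width": opening from 0.0 (shut) to 1.0 (fully open).
Only numpy, scipy, OpenCV 4.12 (cv2) and the standard library are available. Lean on these libraries where they do the work, as an engineer would, in place of code of your own. Each camera call takes 0.05 s, during which the arm holds its last target.

### The job

The repaired aluminium instrument box lies face down on the mat. Turn it over in two steps - stand it up on one end or side and let go, then take it afresh and lay it face up in the middle of the square steel test plate and let go - and then press its round test button fully down and release it. Never drop or topple the box, and leave the meter, cup and bottle where they are.

Things in the scene. Friction and masses are not known exactly. Their poses are not given: they have to be found in the camera images.
- box: Loose bare-aluminium instrument box, 0.36 kg or so, 110 (x) x 50 (y) x 44 mm (z) with its ribs. Origin: middle of the flat lid side, which is underneath when the box is face up; +z runs through the box to the face with the button, so z points down at the start. The long sides y = -25 and 25 mm are flat: grip them, 50 mm apart. The -x end is plain and flat, fit to stand on.
- box_centre (a point): Centre of the box, 18 mm from the lid side along box z. The face itself is 36 mm from the lid side; along each end of the face (x = -55..-47 and 47..55 mm) a rib runs across, 8 mm wide and 8 mm high: face down, the box lies on these ribs.
- connector_end (a point): Middle of the outer end of the round connector, 20 mm across, that sticks 14 mm out of the box's +x end, 18 mm from the lid side. Its end is 69 mm from the box's middle along box +x.
- button_top (a point): Middle of the top of the round grey button cap, 18 mm across, at box x = -20 mm, y = 0. Released, the cap top is 6 mm above the face and 2 mm below the tops of the ribs. There are 94 mm between the ribs. The flat dark window on the other half of the face is a display.
- button (a joint): Travel of the button's cap into the box: 0 released, 0.004 m fully down. Spring: about 1 N to start, 5 N fully down; it comes back by itself.
- plate: Fixed square dark steel test plate, 150 x 150 x 10 mm, standing on the mat. Origin: middle of its underside; the top is 10 mm higher. No edge or fence; the box may lie on it at any yaw.
- meter: Bystander: orange and grey multimeter lying on its back, 150 (x) x 85 (y) x 46 mm. Origin: middle of its underside.
- cup: Bystander: small steel cup, 70 mm across and 60 mm high. Origin: middle of its underside.
- bottle: Bystander: white plastic bottle, 44 mm across and 100 mm high. Origin: middle of its underside.
There are look-alikes about, which are no part of the job. Leave any green or red look-alike of the box alone.

How it is judged:
By the outcome, as a careful person would: the job done as asked, in the order asked, and still so for the second after the job is handed in, with the robot touching nothing.
It also fails if it takes over 72 s, if anything falls off the work surface, if the arm or the gripper's body presses on something with over 40 N, if the wrist force passes 120 N, or if a joint passes its speed limit or range.

## Working session

There is one attempt and no reset: what is moved stays moved. The work goes in short steps, Python scripts to look and compute and a shell command to move; the robot and the scene stay as the last step left them, time stands still between calls to the robot, and variables do not carry over. Pictures are saved under pics/ and viewed, and the job is handed in when it is done.

```bash
ls; mkdir -p pics; python3 - <<'E'
from cell import env
import cv2
print(env.observe())
for n in ["scene","top","wrist"]:
    im=env.camera(n); cv2.imwrite(f"pics/{n}0.png",im)
    m=env.camera_model(n); print(n,m)
print(env.tcp_to_grasp)
E
```

```text
pics
{'time': 0.0, 'q': array([-4.74914984e+01,  2.05920955e+01,  6.33897238e-01, -2.06504108e-02,
       -7.01349923e+01, -1.65085850e+01]), 'qd': array([-0.02642832, -0.09279855, -0.00128114,  0.13690874, -0.07067284,
       -0.08197503]), 'joint_efforts': array([-5.40043675e-04, -5.82720387e+01,  2.93068027e+01,  6.99712694e+00,
        7.16385766e-03, -1.48129961e-04]), 'eef_pos': array([ 0.29568482, -0.60625153,  0.2256145 ]), 'ee_rot': array([-8.99921288e+01, -9.48656886e-02,  1.15992877e+02]), 'wrist_force': array([ 0.61502109, -0.22648278, -0.12638099]), 'wrist_torque': array([-0.01257029, -0.00274824,  0.04980108]), 'width': 1.0014717381096134}
scene {'fx': 360.2673651353393, 'fy': 360.2673651353393, 'cx': 254.98437305609283, 'cy': 191.22265821398074, 'dist_coeffs': array([-0.10815143,  0.        ,  0.        ,  0.        ,  0.        ]), 'extrinsics': array([[ 0.71753796,  0.59437909, -0.36311536,  0.91803134],
       [ 0.69650019, -0.61617055,  0.36772455, -0.31779826],
       [-0.00517321, -0.51676624, -0.85611091,  0.83872913],
       [ 0.        ,  0.        ,  0.      
[... 421 characters left out ...]
.33072425e-01, -9.91009719e-01,
         8.90634699e-01],
       [ 0.00000000e+00,  0.00000000e+00,  0.00000000e+00,
         1.00000000e+00]])}
wrist {'fx': 280.8559823471065, 'fy': 280.8559823471065, 'cx': 254.78875634641304, 'cy': 190.49208521308006, 'dist_coeffs': array([-0.03754254,  0.        ,  0.        ,  0.        ,  0.        ]), 'mount': array([[ 9.99998912e-01,  1.06987661e-03, -1.01512411e-03,
         2.48810313e-04],
       [ 1.24636014e-03, -2.45065877e-01,  9.69505628e-01,
        -1.58517741e-01],
       [ 7.88479111e-04, -9.69505839e-01, -2.45066944e-01,
         6.61754825e-02],
       [ 0.00000000e+00,  0.00000000e+00,  0.00000000e+00,
         1.00000000e+00]])}
0.0188
```

View pics/scene0.png

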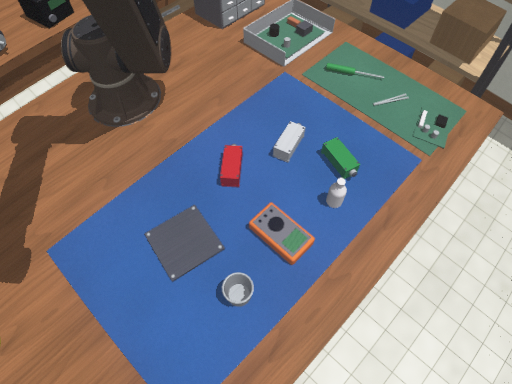

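View pics/top0.png

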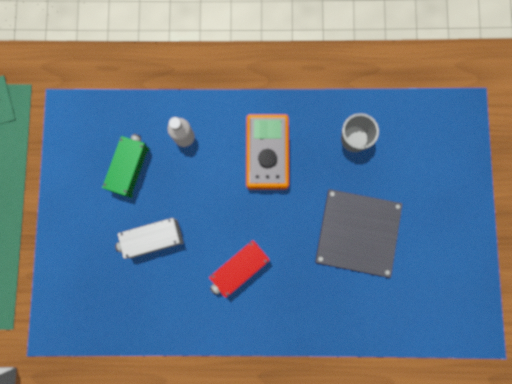

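View pics/wrist0.png

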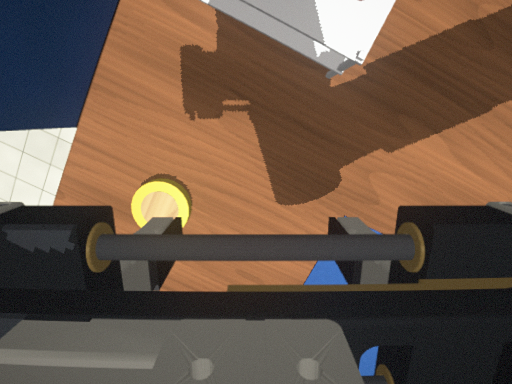

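The box (bright aluminium, connector to the left) is at top px (150,238), with the plate at (360,233), the red look-alike at (240,270) and the green one at (126,167). Next I measure them.

```bash
cat > h.py <<'E'
import numpy as np, cv2
from scipy.spatial.transform import Rotation as Rn
from cell import env
def Rt(rpy): return Rn.from_euler('xyz',rpy,degrees=True).as_matrix()
def rays(name,px,pose=None):
    m=env.camera_model(name); K=np.array([[m['fx'],0,m['cx']],[0,m['fy'],m['cy']],[0,0,1]])
    u=cv2.undistortPoints(np.array(px,float).reshape(-1,1,2),K,np.array(m['dist_coeffs'])).reshape(-1,2)
    d=np.c_[u,np.ones(len(u))]
    T=m['extrinsics'] if name!='wrist' else pose@m['mount']
    return T[:3,3],d@T[:3,:3].T
def onz(name,px,z,pose=None):
    o,d=rays(name,px,pose); return o+d*((z-o[2])/d[:,2])[:,None]
def tri(n1,p1,n2,p2,pose=None):
    o1,d1=rays(n1,[p1],pose); o2,d2=rays(n2,[p2],pose); d1=d1[0];d2=d2[0]
    s=np.linalg.lstsq(np.c_[d1,-d2],o2-o1,rcond=None)[0]
    a=o1+s[0]*d1;b=o2+s[1]*d2; return (a+b)/2,np.linalg.norm(a-b)
def proj(name,P,pose=None):
    m=env.camera_model(name); K=np.array([[m['fx'],0,m['cx']],[0,m['fy'],m['cy']],[0,0,1]])
    T=m['extrinsics'] if name!='wrist' else pose@m['mount']
    W=np.linalg.inv(T); r=cv2.Rodrigues(W[:3,:3])[0]
    return cv2.projectPoints(np.array(P,float).reshape(-1,1,3),r,W[:3,3],K,np.array(m['dist_coeffs']))[0].reshape(-1,2)
def pose():
    s=env.observe(); T=np.eye(4); T[:3,:3]=Rt(s['ee_rot']); T[:3,3]=s['eef_pos']; return T
def grab(name,tag,scale=1,crop=None):
    im=env.camera(name); o=im
    if crop: x,y,w,h=crop; o=im[y:y+h,x:x+w]
    if scale!=1: o=cv2.resize(o,None,fx=scale,fy=scale,interpolation=cv2.INTER_CUBIC)
    cv2.imwrite(f'pics/{tag}.png',o); return im
def rel(R,p):
    "shift mm and rotvec deg from the present pose to (R,p) of TCP"
    T=pose(); return (T[:3,:3].T@(np.array(p)-T[:3,3])*1000).round(1), np.degrees(Rn.from_matrix(T[:3,:3].T@R).as_rotvec()).round(1)
E
python3 - <<'E'
from h import *
im=cv2.imread('pics/top0.png'); hsv=cv2.cvtColor(im,cv2.COLOR_BGR2HSV)
mk=((hsv[...,1]<70)&(hsv[...,2]>120)).astype('uint8'); 
n,l,st,c=cv2.connectedComponentsWithStats(mk)
for i in range(1,n):
    if st[i][4]>150: print(st[i],c[i])
i=l[238,150]; cn=max(cv2.findContours((l==i).astype('uint8'),0,2)[0],key=cv2.contourArea)
b=cv2.boxPoints(cv2.minAreaRect(cn)); print(b); P=onz('top',b,.044);print(P.round(4),[np.linalg.norm(P[i]-P[i-1]).round(4) for i in range(4)],P.mean(0))
dk=((hsv[...,2]<110)&(hsv[...,1]<110)).astype('uint8'); n,l,st,c=cv2.connectedComponentsWithStats(dk)
i=l[233,350]; cn=max(cv2.findContours((l==i).astype('uint8'),0,2)[0],key=cv2.contourArea)
b=cv2.boxPoints(cv2.minAreaRect(cn)); P=onz('top',b,.010);print(b,P.round(4),[np.linalg.norm(P[i]-P[i-1]).round(4) for i in range(4)],P.mean(0))
for n,p,z in [('meter',(268,151),.046),('cup',(360,133),.06),('bottlecap',(176,124),.1),('red',(240,270),.044),('green',(126,167),.044),('conn',(119,247),.026)]: print(n,onz('top',[p],z).round(3))
cv2.imwrite('pics/z.png',cv2.resize(im[100:310,90:300],None,fx=2.8,fy=2.8,interpolation=2))
s=cv2.imread('pics/scene0.png');cv2.imwrite('pics/zs.png',cv2.resize(s[110:260,200:380],None,fx=4,fy=4,interpolation=2))
E
```

```text
[    0     0   512    42 20778] [253.08696698  19.80099143]
[180  87 310  43 448] [339.70089286  90.16517857]
[ 26  88 153 269 478] [ 61.44979079 176.11087866]
[342 113  37  36 616] [359.28571429 134.05357143]
[168 117  24  26 405] [178.0617284  127.80987654]
[ 250  118   35   65 1929] [266.91290824 148.89476413]
[ 116  218   64   41 1637] [147.59499084 237.98778253]
[423 245  84 115 226] [484.86283186 326.13274336]
[[111.76263 233.86646]
 [173.33533 216.6261 ]
 [180.66766 242.81305]
 [119.09497 260.0534 ]]
[[0.533  0.2939 0.044 ]
 [0.5663 0.1765 0.044 ]
 [0.516  0.161  0.044 ]
 [0.4833 0.2774 0.044 ]] [np.float64(0.0524), np.float64(0.122), np.float64(0.0527), np.float64(0.121)] [0.52464989 0.22719879 0.044     ]
[[-1.1725994e-14  0.0000000e+00]
 [ 5.1100000e+02  0.0000000e+00]
 [ 5.1100000e+02  3.8300000e+02]
 [ 0.0000000e+00  3.8300000e+02]] [[ 1.0313  0.5636  0.01  ]
 [ 1.0255 -0.5152  0.01  ]
 [ 0.2594 -0.4603  0.01  ]
 [ 0.2533  0.5014  0.01  ]] [np.float64(0.7805), np.float64(1.0789), np.float64(0.768), np.float64(0.9617)] [0.64238965 0.02236983 0.01      ]
meter [[ 0.696 -0.007  0.046]]
cup [[ 0.728 -0.184  0.06 ]]
bottlecap [[0.734 0.165 0.1  ]]
red [[0.465 0.047 0.044]]
green [[0.664 0.272 0.044]]
conn [[0.508 0.285 0.026]]
```

View pics/z.png

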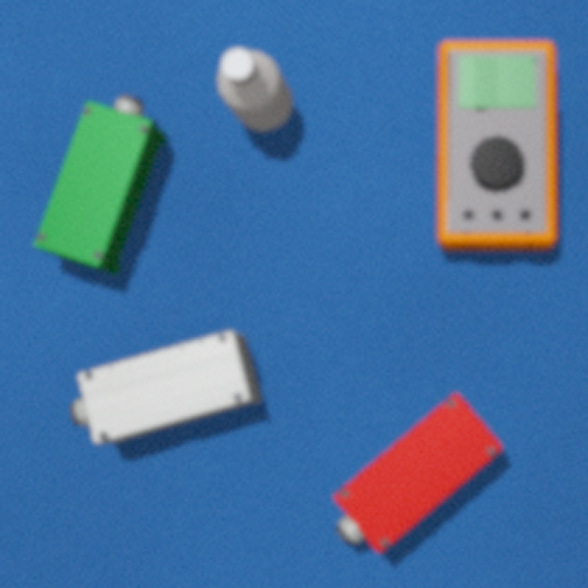

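View pics/zs.png

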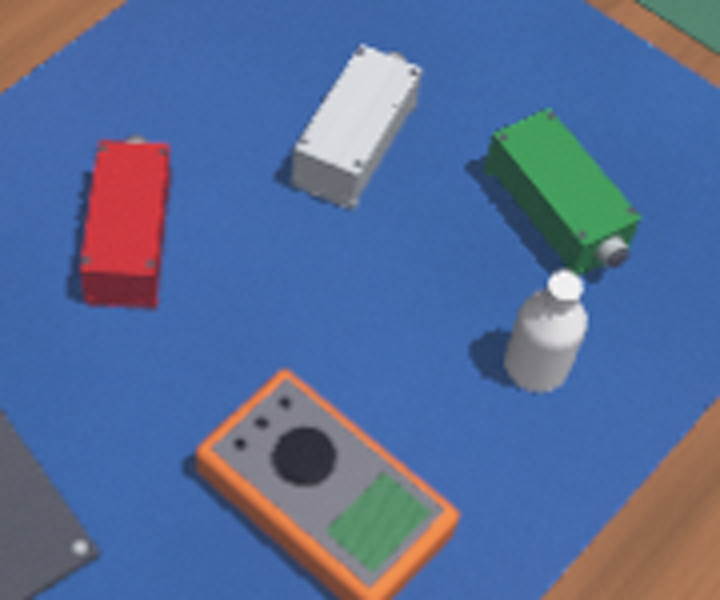

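The zoom shows the lid as the bright quadrilateral, crop corners roughly (77,376), (234,331), (250,398), (95,442). The dark strip beyond it is the -x end. I'll tighten the masks.

```bash
python3 - <<'E'
from h import *
im=cv2.imread('pics/top0.png'); g=cv2.cvtColor(im,cv2.COLOR_BGR2GRAY)
hsv=cv2.cvtColor(im,cv2.COLOR_BGR2HSV)
print(g[238,140:190:2], hsv[233,350],hsv[200,280])
for t in (170,185,200):
    mk=((g>t)&(hsv[...,1]<60)).astype('uint8'); n,l,st,c=cv2.connectedComponentsWithStats(mk); i=l[238,150]
    cn=max(cv2.findContours((l==i).astype('uint8'),0,2)[0],key=cv2.contourArea)
    b=cv2.boxPoints(cv2.minAreaRect(cn)); P=onz('top',b,.044)
    print(t,b.round(1).tolist(),P.round(4).tolist(),[np.linalg.norm(P[i]-P[i-1]).round(4) for i in range(4)],P.mean(0))
mk=((hsv[...,1]<130)&(g<110)).astype('uint8');mk[:, :300]=0;mk[:180]=0;mk[290:]=0
mk=cv2.morphologyEx(mk,cv2.MORPH_CLOSE,np.ones((7,7)))
n,l,st,c=cv2.connectedComponentsWithStats(mk); i=l[233,350]; print(st[i])
cn=max(cv2.findContours((l==i).astype('uint8'),0,2)[0],key=cv2.contourArea)
b=cv2.boxPoints(cv2.minAreaRect(cn)); P=onz('top',b,.010);print(b,P.round(4),[np.linalg.norm(P[i]-P[i-1]).round(4) for i in range(4)],P.mean(0))
print('scene',onz('scene',[(185,242)],.01))
E
```

```text
[219 220 221 220 220 219 220 222 223 222 222 220 220 219 218 218 219 217
 214 162  87  75  94  99  96] [120  14 111] [105 177 166]
170 [[113.9000015258789, 234.0], [172.39999389648438, 217.3000030517578], [179.39999389648438, 241.89999389648438], [120.9000015258789, 258.6000061035156]] [[0.5327, 0.2898, 0.044], [0.565, 0.1783, 0.044], [0.5178, 0.1635, 0.044], [0.486, 0.2742, 0.044]] [np.float64(0.0492), np.float64(0.1161), np.float64(0.0495), np.float64(0.1152)] [0.52535455 0.22644167 0.044     ]
185 [[115.5999984741211, 233.8000030517578], [172.10000610351562, 217.89999389648438], [178.89999389648438, 241.8000030517578], [122.30000305175781, 257.70001220703125]] [[0.5331, 0.2866, 0.044], [0.5639, 0.1788, 0.044], [0.518, 0.1645, 0.044], [0.4876, 0.2715, 0.044]] [np.float64(0.0479), np.float64(0.1121), np.float64(0.0481), np.float64(0.1113)] [0.52563434 0.22534541 0.044     ]
200 [[117.0999984741211, 233.8000030517578], [171.60000610351562, 218.1999969482422], [178.1999969482422, 241.39999389648438], [123.69999694824219, 256.8999938964844]] [[0.5331, 0.2836, 0.044], [0.5632, 0.1797, 0.044], [0.5188, 0.1657, 0.044], [0.4891, 0.2689, 0.044]] [np.float64(0.0464), np.float64(0.1082), np.float64(0.0466), np.float64(0.1074)] [0.5260403  0.22449979 0.044     ]
[ 315  189   88   89 5844]
[[313.928   263.89603]
 [327.68802 188.21602]
 [404.33603 202.15201]
 [390.57602 277.83203]] [[ 0.476  -0.0976  0.01  ]
 [ 0.6272 -0.1275  0.01  ]
 [ 0.599  -0.2797  0.01  ]
 [ 0.4499 -0.2466  0.01  ]] [np.float64(0.1513), np.float64(0.1541), np.float64(0.1547), np.float64(0.1527)] [ 0.53804006 -0.18782922  0.01      ]
scene [[ 0.54394047 -0.18910644  0.01      ]]
```

```bash
cat >> h.py <<'E'
def frame(xt,a):
    xt=np.array(xt)/np.linalg.norm(xt); a=np.array(a)/np.linalg.norm(a); return np.c_[xt,a,np.cross(xt,a)]
def u(deg): return np.array([np.cos(np.radians(deg)),np.sin(np.radians(deg)),0])
Z=np.array([0,0,1.])
G=env.tcp_to_grasp
E
python3 - <<'E'
from h import *
bx=u(105.8); by=u(15.8); th=np.radians(35)
a=-np.cos(th)*Z-np.sin(th)*bx; R=frame(-by,a)
grip=np.array([.5255,.2245,0])+.012*bx+.030*Z
tcp=grip+G*a; print(grip,tcp)
print(rel(R,tcp-.11*a),'pre'); 
E
```

```text
[0.52223264 0.23604662 0.03      ] [0.5251687  0.22567079 0.01459994]
(array([ 709.2,  122. , -582.1]), array([ 29.1, -77.1,  24.4])) pre
```

```bash
python3 -m crank '[[58,0,-48,0,0,0,87],[116,0,-97,0,0,0,87],[177,0,-145,0,-9,0,87],[236,0,-194,0,-18,0,87],[295,0,-242,0,-28,0,87],[355,0,-290,0,-38,0,87],[414,0,-338,0,-48,0,87],[473,0,-388,0,-58,0,87]]' 30
python3 - <<'E'
from h import *
bx=u(105.8); by=u(15.8); th=np.radians(35)
a=-np.cos(th)*Z-np.sin(th)*bx; R=frame(-by,a)
grip=np.array([.5255,.2245,0])+.012*bx+.030*Z
tcp=grip+G*a; s=env.observe();print(s['q'],s['time'])
print(rel(R,tcp-.11*a),'pre'); 
E
```

```text
time: 1.15
eef_pos: [0.4109, -0.1182, 0.2268]
ee_rot: [-90.0, 0.0, 174.3]
wrist_force: [0.2, -0.9, -0.2]
width: 0.996
[ 1.06054323e+01 -3.72355688e+00 -2.84991905e+01 -6.16571578e-04
 -6.51758664e+01 -1.62783787e+01] 1.15
(array([ -56.5,  122.2, -412.1]), array([ 34.6, -20.8,   6.5])) pre
```

```bash
python3 -m crank '[[-8,8,-59,6,-3,1,87],[-16,10,-118,12,-7,2,87],[-24,10,-177,17,-10,3,87],[-32,20,-236,23,-14,4,87],[-41,40,-294,29,-17,5,87],[-48,70,-348,33,-20,6,87],[-54,105,-395,34.6,-20.8,6.5,87],[-56.5,122,-412,34.6,-20.8,6.5,87]]'
python3 - <<'E'
from h import *
bx=u(105.8); by=u(15.8); th=np.radians(35)
a=-np.cos(th)*Z-np.sin(th)*bx; R=frame(-by,a)
grip=np.array([.5255,.2245,0])+.012*bx+.030*Z
tcp=grip+G*a; s=env.observe();print(s['q'],s['time'])
print(rel(R,tcp-.11*a),'pre'); 
P=pose(); grab('wrist','w1'); grab('scene','s1')
E
```

```text
time: 2.15
eef_pos: [0.5099, 0.286, 0.1012]
ee_rot: [-54.8, -0.2, -164.4]
wrist_force: [0.3, -1.3, -0.0]
width: 0.996
[ 62.66424226  29.50940298 -21.93711788  24.91122027 -67.98071751
 -62.52971673] 2.15
(array([ 1.7, -3.3,  1.3]), array([-0.2, -0. ,  0.3])) pre
```

View pics/w1.png

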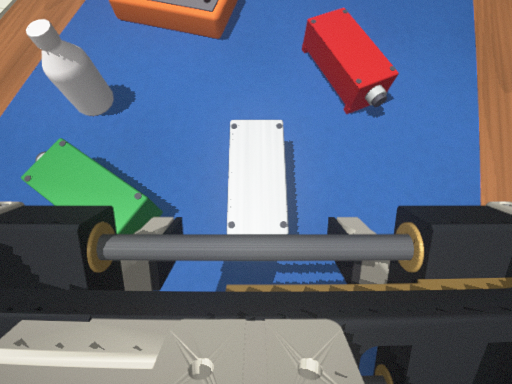

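View pics/s1.png

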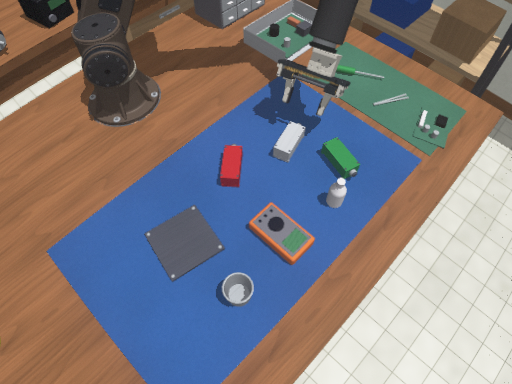

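In the wrist view the lid is centred between the fingers, with its far edge from (231,120) to (283,120). I'll refine the yaw and position from it.

```bash
python3 - <<'E'
from h import *
im=cv2.imread('pics/w1.png');P=pose()
g=cv2.cvtColor(im,cv2.COLOR_BGR2GRAY);hsv=cv2.cvtColor(im,cv2.COLOR_BGR2HSV)
mk=((g>150)&(hsv[...,1]<90))
for r in (125,150,175,200,225):
    x=np.where(mk[r,210:310])[0]+210; Q=onz('wrist',[(x.min()-.5,r),(x.max()+.5,r)],.044,P); print(r,x.min(),x.max(),Q.round(4).tolist(),np.linalg.norm(Q[0]-Q[1]).round(4))
c=np.where(mk[90:230,257])[0]+90; print(c.min(),onz('wrist',[(257,c.min()-.5)],.044,P).round(4))
# fit
L=[];Rr=[]
for r in range(130,226,5):
    x=np.where(mk[r,210:310])[0]+210;Q=onz('wrist',[(x.min()-.5,r),(x.max()+.5,r)],.044,P);L.append(Q[0]);Rr.append(Q[1])
for A in (L,Rr):
    v=cv2.fitLine(np.array(A)[:,:2].astype('f4'),2,0,.01,.01).ravel();print(np.degrees(np.arctan2(v[1],v[0])),v)
M=(np.array(L)+np.array(Rr))/2; by=u(15.8);print('mid.by',(M@by).mean(),'assumed',np.array([.5255,.2245,0])@by,'tcp.by',P[:3,3]@by)
E
```

```text
125 230 276 [[0.5631, 0.1798, 0.044], [0.5203, 0.1678, 0.044]] 0.0444
150 229 283 [[0.5558, 0.2057, 0.044], [0.5077, 0.1921, 0.044]] 0.0501
175 228 284 [[0.5492, 0.2297, 0.044], [0.501, 0.2162, 0.044]] 0.05
200 228 286 [[0.5422, 0.2518, 0.044], [0.494, 0.2383, 0.044]] 0.05
225 227 279 [[0.5364, 0.2728, 0.044], [0.4945, 0.261, 0.044]] 0.0435
120 [[0.5397 0.1668 0.044 ]]
-74.069664 [ 0.27446836 -0.96159613  0.54851407  0.23085083]
-75.03529 [ 0.25822395 -0.9660851   0.50064903  0.2173946 ]
mid.by 0.5657859896316603 assumed 0.5667724710602483 tcp.by 0.5680670618620071
```

```bash
cat > g1.py <<'E'
from h import *
bx=u(105.6); by=u(15.6); th=np.radians(35)
a=-np.cos(th)*Z-np.sin(th)*bx; R=frame(-by,a)
C=np.array([.5252,.2222,0]); grip=C+.012*bx+.030*Z
tcp=grip+G*a
print(rel(R,tcp),pose()[:3,3])
E
python3 g1.py
```

```text
(array([  1.6, 107.5,   1.5]), array([-0.2,  0.1,  0.2])) [0.50981051 0.2847001  0.10160288]
```

```bash
python3 -m crank '[[1,50,1,0,0,0,87],[1.6,95,1.5,-0.2,0.1,0.2,87],[1.6,107.5,1.5,-0.2,0.1,0.2,87],[1.6,107.5,1.5,-0.2,0.1,0.2,87]]'
python3 g1.py; python3 -c "
from h import *
grab('scene','s2',3,(230,40,170,170));grab('wrist','w2')"
```

```text
time: 2.75
eef_pos: [0.5258, 0.2221, 0.0181]
ee_rot: [-55.2, 0.2, -164.6]
wrist_force: [-0.1, 0.1, 0.6]
width: 0.99
(array([ 0.5,  2.1, -3.2]), array([ 0.2, -0.2, -0.1])) [0.52575107 0.22211008 0.01811119]
```

View pics/s2.png

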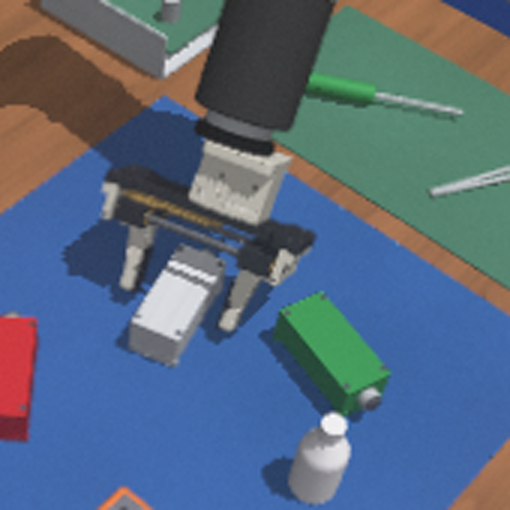

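View pics/w2.png

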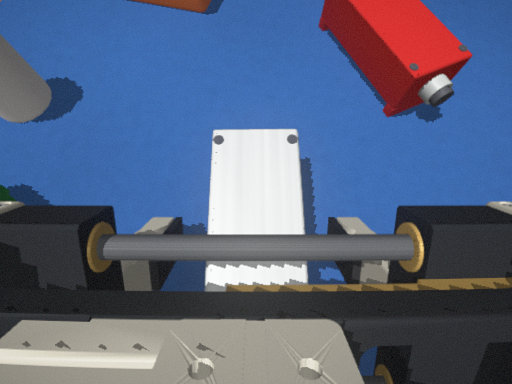

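The fingers straddle the box with clearance to the green look-alike. I'll correct by a few mm and close.

```bash
python3 -m crank '[[0.5,2,-3,0.2,-0.2,-0.1,87],[0.5,2,-3,0.2,-0.2,-0.1,70],[0.5,2,-3,0.2,-0.2,-0.1,50],[0.5,2,-3,0.2,-0.2,-0.1,40],[0.5,2,-3,0.2,-0.2,-0.1,40],[0.5,2,-3,0.2,-0.2,-0.1,40]]' 35
python3 g1.py; python3 -c "
from h import *
print(env.observe()['width']*87.6)"
```

```text
time: 3.6
eef_pos: [0.5247, 0.2239, 0.014]
ee_rot: [-55.0, -0.0, -164.4]
wrist_force: [0.1, 0.0, 1.0]
width: 0.564
(array([-0.1, -0.1,  0.8]), array([0., 0., 0.])) [0.52466146 0.22390424 0.0140493 ]
49.41914995626882
```

```bash
cat > g2.py <<'E'
from h import *
import sys
T=pose(); R0=T[:3,:3]; g0=T[:3,3]+G*(-R0[:,1]); print('grip now',g0.round(4))
gz=float(sys.argv[1]); gt=np.array([.522,.232,gz])
bx=u(105.6); by=u(15.6); th=np.radians(35)
a=np.cos(th)*bx-np.sin(th)*Z; R=frame(-by,a)
print('final rel',rel(R,gt+G*a))
for k in range(1,10):
    Rk=R0@Rn.from_rotvec([-10*k,0,0],degrees=True).as_matrix()
    print(k,rel(Rk,gt+G*Rk[:,1])[0])
E
python3 g2.py .14
```

```text
grip now [0.5218 0.2343 0.0295]
final rel (array([   0.4, -108.1,   46.5]), array([-90.,  -0.,   0.]))
1 [  0.4 -89.5  62. ]
2 [  0.4 -90.4  58.8]
3 [  0.4 -91.8  55.9]
4 [  0.4 -93.7  53.2]
5 [  0.4 -96.   50.9]
6 [  0.4 -98.7  49. ]
7 [   0.4 -101.6   47.6]
8 [   0.4 -104.8   46.7]
9 [   0.4 -108.1   46.5]
```

```bash
python3 -m crank '[[0,-45,31,0,0,0,40],[0,-89,62,-3,0,0,40],[0.4,-90,60,-11,0,0,40],[0.4,-91,57,-21,0,0,40],[0.4,-93,54,-31,0,0,40],[0.4,-95,52,-41,0,0,40],[0.4,-97,50,-51,0,0,40],[0.4,-100,48,-61,0,0,40]]'
python3 g2.py .14; python3 -c "
from h import *
print(env.observe()['q'].round(1))
grab('scene','s3',3,(230,40,170,170))"
```

```text
time: 4.6
eef_pos: [0.5189, 0.2417, 0.124]
ee_rot: [-116.3, 0.1, -164.3]
wrist_force: [-0.6, -2.4, -5.7]
width: 0.573
grip now [0.5212 0.2337 0.1409]
final rel (array([-0.4, -2.3, -7. ]), array([-28.7,   0.1,  -0. ]))
1 [-0.4 -0.3 -1.2]
2 [-0.4 -1.2 -4.4]
3 [-0.4 -2.5 -7.4]
4 [ -0.4  -4.4 -10. ]
5 [ -0.4  -6.7 -12.4]
6 [ -0.4  -9.4 -14.2]
7 [ -0.4 -12.4 -15.6]
8 [ -0.4 -15.6 -16.5]
9 [ -0.4 -18.8 -16.8]
[ 25.   18.  -10.9 -30.3 -60.3   5.8]
```

View pics/s3.png

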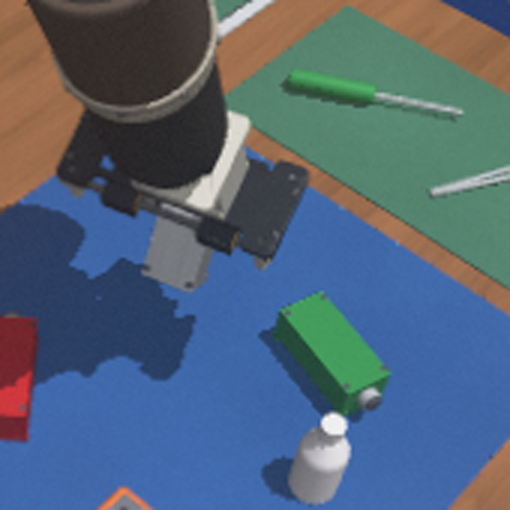

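The box is lifted and turning without slip, so I continue.

```bash
python3 -m crank '[[0,-1,-2,-10,0,0,40],[0,-1.5,-5,-19,0,0,40],[0,-2.3,-7,-28.7,0,0,40],[0,-2.3,-7,-28.7,0,0,40],[0,-2.3,-7,-28.7,0,0,40]]'
python3 g2.py .14|head -2; python3 -c "
from h import *
print(env.observe()['q'].round(1))
grab('scene','s4',3,(230,40,170,170)); grab('top','t4',3,(60,110,200,200)); print(proj('top',[[.522,.232,.14]]))"
```

```text
time: 5.28
eef_pos: [0.5181, 0.2457, 0.1278]
ee_rot: [-144.5, -0.1, -164.4]
wrist_force: [-1.2, 0.3, -3.2]
width: 0.569
grip now [0.5222 0.231  0.1387]
final rel (array([-0.1,  0.1, -1.8]), array([-0.5, -0.1,  0. ]))
[  5.7  28.4  -4.1 -54.8 -78.9  31.9]
[[128.39704957 237.91699163]]
```

View pics/s4.png

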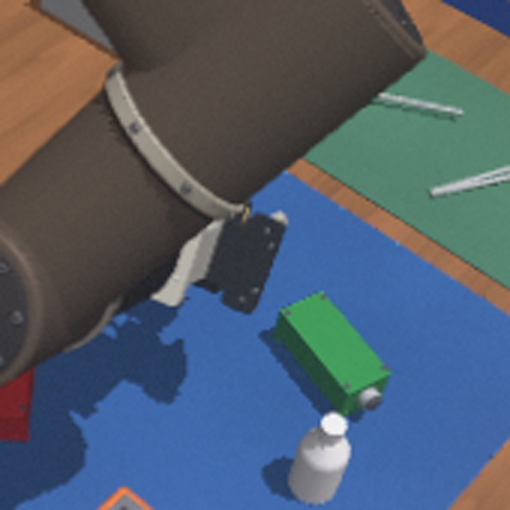

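View pics/t4.png

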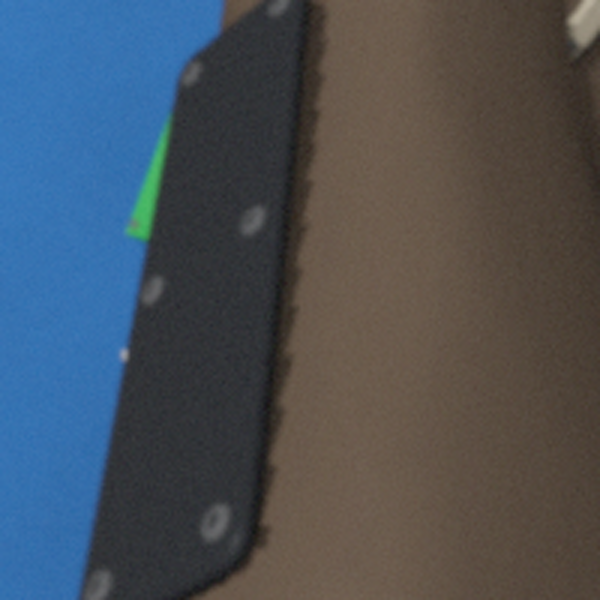

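```bash
python3 -c "
from h import *
grab('wrist','w4')"
```

```text
(no output)
```

View pics/w4.png

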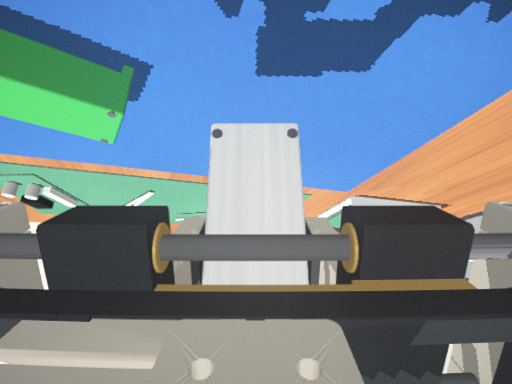

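```bash
cat > lid.py <<'E'
from h import *
import sys
im=cv2.imread(sys.argv[1]);P=pose(); lo,hi=int(sys.argv[2]),int(sys.argv[3])
g=cv2.cvtColor(im,cv2.COLOR_BGR2GRAY).astype(float);hsv=cv2.cvtColor(im,cv2.COLOR_BGR2HSV)
mk=((g>110)&(hsv[...,1]<60))
rs=np.arange(lo,hi);L=[];Rr=[]
for r in rs:
    row=mk[r]; l=257
    while row[l]: l-=1
    q=257
    while row[q]: q+=1
    L.append(l+.5);Rr.append(q-.5)
pl=np.polyfit(rs,L,1);pr=np.polyfit(rs,Rr,1)
c=lo
while mk[c,257]: c-=1
print('end row',c,pl,pr,'resid',np.std(np.polyval(pl,rs)-L),np.std(np.polyval(pr,rs)-Rr))
pts=[]
for r in (c+.5,hi):
    o,d=rays('wrist',[(np.polyval(pl,r),r),(np.polyval(pr,r),r)],P)
    k=.050/np.linalg.norm(d[0]-d[1]); A=o+k*d; pts.append(A.mean(0)); print(r,A.round(4).tolist())
v=pts[1]-pts[0]; v/=np.linalg.norm(v); bx=u(105.6)
print('dir',v.round(3),'lean deg',np.degrees(np.arctan2(v@bx,v[2])))
E
python3 lid.py pics/w4.png 140 205
```

```text
end row 122 [-7.09353147e-02  2.20054720e+02] [8.24300699e-02 2.86814336e+02] resid 0.7818471494064329 0.36759178776383833
122.5 [[0.5493, 0.2263, 0.0718], [0.5012, 0.2127, 0.0717]]
205 [[0.5495, 0.224, 0.1232], [0.5014, 0.2104, 0.1232]]
dir [ 0.005 -0.045  0.999] lean deg -2.54989592243309
```

```bash
python3 g2.py .070|head -2; python3 g2.py .067|head -2
```

```text
grip now [0.5218 0.2325 0.1405]
final rel (array([ 0. , 40.5, 57.6]), array([-0.4,  0.1,  0.1]))
grip now [0.5218 0.2325 0.1405]
final rel (array([ 0. , 42.2, 60.1]), array([-0.4,  0.1,  0.1]))
```

```bash
python3 -m crank '[[0,15,21,-0.4,0,0,40],[0,28,40,-0.4,0,0,40],[0,36,51,-0.4,0,0,40],[0,38.5,55,-0.4,0,0,40],[0,38.5,55,-0.4,0,0,40],[0,38.5,55,-0.4,0,0,40]]'
python3 g2.py .067|head -2
python3 -c "
from h import *
grab('wrist','w5');grab('scene','s5',2.5,(150,40,250,200))"; python3 lid.py pics/w5.png 140 205
```

```text
time: 6.18
eef_pos: [0.5185, 0.2458, 0.0621]
ee_rot: [-145.1, 0.0, -164.4]
wrist_force: [1.1, -0.1, -4.0]
width: 0.566
grip now [0.5226 0.231  0.0729]
final rel (array([0.3, 4.3, 4.2]), array([ 0.1,  0. , -0. ]))
end row 122 [-5.72989510e-02  2.17893881e+02] [6.09265734e-02 2.90405245e+02] resid 0.2783169562448612 0.3150817239035409
122.5 [[0.5503, 0.223, 0.0056], [0.5022, 0.2095, 0.0055]]
205 [[0.5497, 0.2245, 0.0548], [0.5016, 0.2111, 0.0547]]
dir [-0.011  0.031  0.999] lean deg 1.8879869029339713
```

View pics/s5.png

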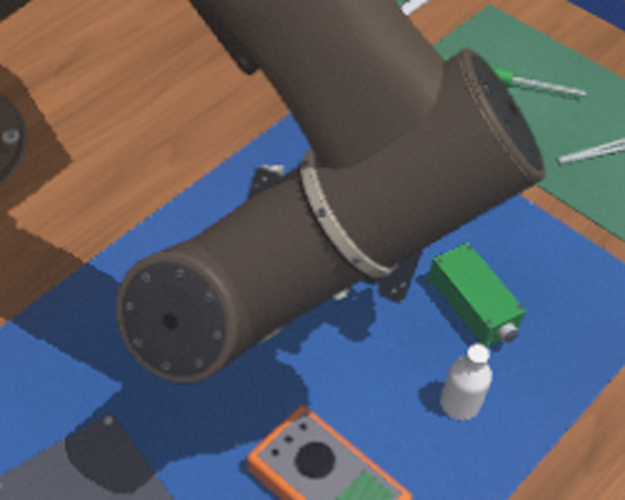

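```bash
python3 -m crank '[[0,1.2,1.6,0,0,0,40],[0,2.3,3.3,0,0,0,40],[0,2.3,3.3,0,0,0,40],[0,2.3,3.3,0,0,0,40]]'; python3 -m crank '[[0,0.6,0.8,0,0,0,40],[0,0.6,0.8,0,0,0,40],[0,0.6,0.8,0,0,0,40]]'
python3 g2.py .067|head -2
```

```text
time: 6.78
eef_pos: [0.5182, 0.2459, 0.0587]
ee_rot: [-145.2, 0.0, -164.4]
wrist_force: [0.5, -2.2, 5.6]
width: 0.568
time: 7.15
eef_pos: [0.5182, 0.2459, 0.0587]
ee_rot: [-145.2, 0.1, -164.3]
wrist_force: [0.5, -3.7, 12.5]
width: 0.572
grip now [0.5224 0.231  0.0694]
final rel (array([0.1, 2.2, 1.5]), array([0.2, 0.1, 0. ]))
```

```bash
python3 -m crank '[[0,-0.4,-0.6,0,0,0,40],[0,-0.4,-0.6,0,0,0,40]]'
python3 -c "
from h import *
grab('wrist','w6')"; python3 lid.py pics/w6.png 140 205
```

```text
time: 7.4
eef_pos: [0.5182, 0.2459, 0.0587]
ee_rot: [-145.2, 0.0, -164.4]
wrist_force: [0.3, -3.6, 8.1]
width: 0.573
end row 122 [-5.85227273e-02  2.18165909e+02] [6.31118881e-02 2.90152448e+02] resid 0.28387614259684363 0.3307936240802048
122.5 [[0.55, 0.2234, 0.002], [0.5019, 0.2099, 0.0019]]
205 [[0.5496, 0.2244, 0.0514], [0.5014, 0.2109, 0.0513]]
dir [-0.009  0.021  1.   ] lean deg 1.3176054832927866
```

```bash
python3 -m crank '[[0,-0.2,-0.4,0,0,0,40],[0,-0.2,-0.4,0,0,0,40]]' 4; python3 -m crank '[[0,0,0,0,0,0,52],[0,0,0,0,0,0,56],[0,0,0,0,0,0,64],[0,0,0,0,0,0,75],[0,0,0,0,0,0,87],[0,0,0,0,0,0,87]]'
python3 -c "
from h import *
grab('wrist','w7')"; python3 lid.py pics/w7.png 140 205
```

```text
time: 7.7
eef_pos: [0.5185, 0.2461, 0.0585]
ee_rot: [-145.1, 0.0, -164.4]
wrist_force: [0.8, -3.0, 5.8]
width: 0.571
time: 8.45
eef_pos: [0.518, 0.2459, 0.0576]
ee_rot: [-145.1, -0.0, -164.4]
wrist_force: [-0.0, 0.1, -0.3]
width: 0.973
end row 124 [-6.16695804e-02  2.17968706e+02] [5.55944056e-02 2.90799301e+02] resid 0.32196674892383975 0.3290490315991562
124.5 [[0.5501, 0.223, 0.0025], [0.5019, 0.2095, 0.0026]]
205 [[0.5497, 0.2246, 0.0503], [0.5016, 0.2111, 0.0503]]
dir [-0.007  0.035  0.999] lean deg 2.0317901407981633
```

View pics/w7.png

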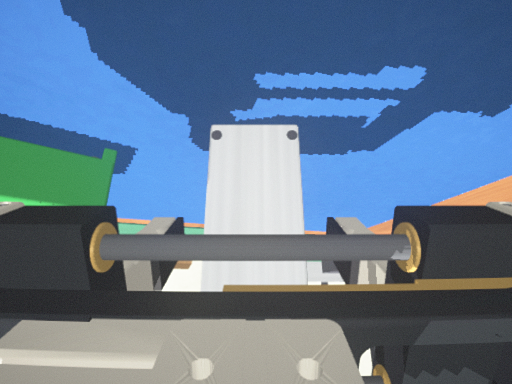

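Standing upright and free. I'll retreat along the tool axis and then look.

```bash
python3 -m crank '[[0,-15,0,0,0,0,87],[0,-45,0,0,0,0,87],[0,-85,0,0,0,0,87],[0,-125,-20,0,0,0,87],[0,-150,-70,4,0,0,87],[0,-165,-120,14,0,0,87],[0,-175,-150,24,0,0,87],[0,-180,-160,34,0,0,87]]'
python3 -c "
from h import *
print(env.observe()['q'].round(1))
grab('scene','s7',2.5,(180,40,250,200));grab('top','t7',2.5,(50,100,250,200))"
```

```text
time: 9.5
eef_pos: [0.5346, 0.1914, 0.2971]
ee_rot: [-110.8, 0.5, -164.5]
wrist_force: [-0.1, -1.1, -2.3]
width: 0.993
[ 24.4   9.2  -0.1 -21.  -77.8  -4.9]
```

View pics/s7.png

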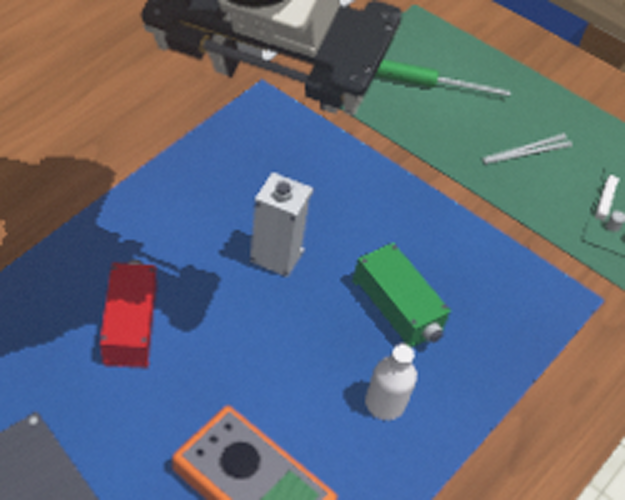

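View pics/t7.png

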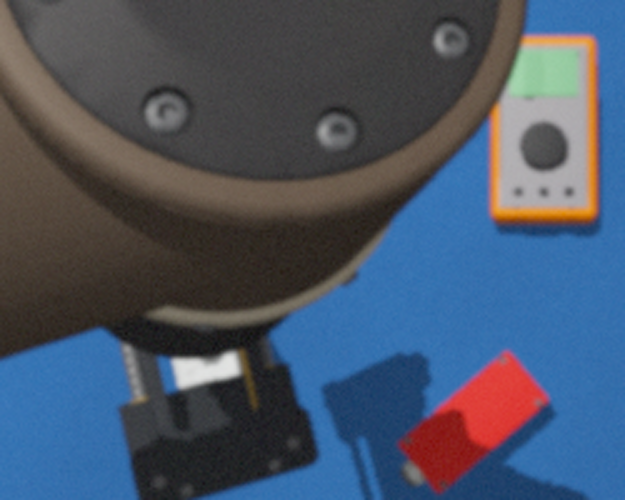

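The box stands on its plain end with the connector up, and nothing else has moved. Next I work out the grasp from the face side.

```bash
cat > g3.py <<'E'
from h import *
import sys
bx=u(105.6); by=u(15.6); ph=np.radians(35)
a=-np.cos(ph)*bx-np.sin(ph)*Z; R=frame(-by,a)
lid=np.array([.526,.2162,0]); grip=lid+.026*bx+.068*Z
tcp=grip+G*a
for d in (.25,.12,0): print(d,(tcp-d*a).round(4),rel(R,tcp-d*a))
print('high',rel(R,tcp-.15*a+np.array([0,0,.12])))
E
python3 g3.py
```

```text
0.25 [0.4681 0.4237 0.2006] (array([   0.6,  175. , -188. ]), array([75.8,  0.2, -0.6]))
0.12 [0.4967 0.3211 0.126 ] (array([  1.9, 206.8, -61.9]), array([75.8,  0.2, -0.6]))
0 [0.5231 0.2264 0.0572] (array([  3.1, 236.2,  54.4]), array([75.8,  0.2, -0.6]))
high (array([   0.5,   87.4, -133.7]), array([75.8,  0.2, -0.6]))
```

```bash
python3 -m crank '[[0,5,-20,9.5,0,0,87],[0,12,-40,19,0,0,87],[0,22,-60,28.5,0,0,87],[0,34,-80,38,0,0,87],[0,48,-100,47.5,0,0,87],[0,62,-115,57,0,0,87],[0,76,-126,66.5,0,0,87],[0.5,87,-134,75.8,0.2,-0.6,87]]'
python3 g3.py;python3 -c "
from h import *
print(env.observe()['q'].round(1))"
```

```text
time: 10.6
eef_pos: [0.4908, 0.3422, 0.2588]
ee_rot: [-35.0, -0.6, -164.8]
wrist_force: [1.7, 1.0, 0.1]
width: 0.993
0.25 [0.4681 0.4237 0.2006] (array([  0.1, -35.9, -96.2]), array([-0. ,  0.2,  0.7]))
0.12 [0.4967 0.3211 0.126 ] (array([ -1.4,  94.1, -96.2]), array([-0. ,  0.2,  0.7]))
0 [0.5231 0.2264 0.0572] (array([ -2.8, 214.1, -96.3]), array([-0. ,  0.2,  0.7]))
high (array([ 0.1, -4.7,  2.1]), array([-0. ,  0.2,  0.7]))
[ 70.1  33.2  -6.6  28.1 -98.7 -63.1]
```

```bash
python3 -m crank '[[0,20,-35,0,0.2,0.7,87],[-0.5,40,-70,0,0.2,0.7,87],[-1,60,-92,0,0.2,0.7,87],[-1.4,75,-96,0,0.2,0.7,87],[-1.4,75,-96,0,0.2,0.7,87]]'
python3 g3.py;python3 -c "
from h import *
grab('wrist','w8');grab('scene','s8',2.5,(180,40,250,200))"
```

```text
time: 11.22
eef_pos: [0.493, 0.3351, 0.1372]
ee_rot: [-35.2, -0.0, -164.4]
wrist_force: [-0.5, -0.0, 0.7]
width: 0.99
0.25 [0.4681 0.4237 0.2006] (array([   0.2, -111.8,   -1.2]), array([0.2, 0. , 0. ]))
0.12 [0.4967 0.3211 0.126 ] (array([ 0.1, 18.2, -0.7]), array([0.2, 0. , 0. ]))
0 [0.5231 0.2264 0.0572] (array([ 1.000e-01,  1.382e+02, -3.000e-01]), array([0.2, 0. , 0. ]))
high (array([  0.2, -80.9,  97.2]), array([0.2, 0. , 0. ]))
```

View pics/w8.png

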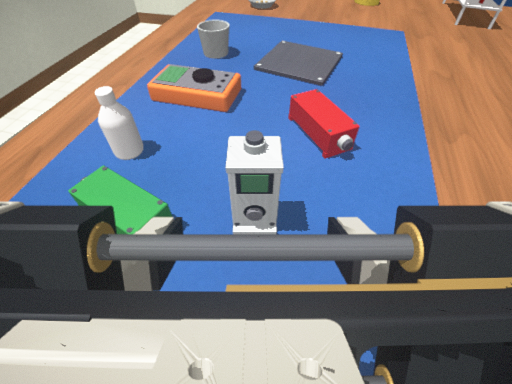

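View pics/s8.png

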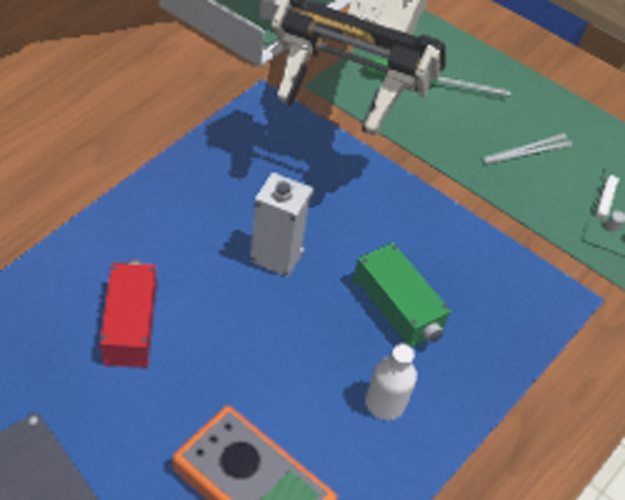

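The wrist view shows the face (display and button) toward the gripper, centred at column 255. The top end spans rows about 138–168. I'll check its position at z = 0.11.

```bash
python3 - <<'E'
from h import *
P=pose(); im=cv2.imread('pics/w8.png'); cv2.imwrite('pics/w8z.png',cv2.resize(im[120:240,205:305],None,fx=5,fy=5,interpolation=2))
Q=onz('wrist',[(229,139),(281,139),(280.5,168),(229,168)],.11,P); print(Q.round(4)); 
bx=u(105.6);lid=np.array([.526,.2162,0])
exp=[lid+.025*u(15.6),lid-.025*u(15.6),lid-.025*u(15.6)+.044*bx,lid+.025*u(15.6)+.044*bx]
print(np.array(exp).round(4)); print(proj('wrist',[e+.11*Z for e in exp],P).round(1))
E
```

```text
[[0.55   0.225  0.11  ]
 [0.5015 0.2115 0.11  ]
 [0.4936 0.2504 0.11  ]
 [0.537  0.2626 0.11  ]]
[[0.5501 0.2229 0.    ]
 [0.5019 0.2095 0.    ]
 [0.4901 0.2519 0.    ]
 [0.5382 0.2653 0.    ]]
[[229.6 137.7]
 [281.1 137.6]
 [284.1 169.9]
 [226.6 169.9]]
```

View pics/w8z.png

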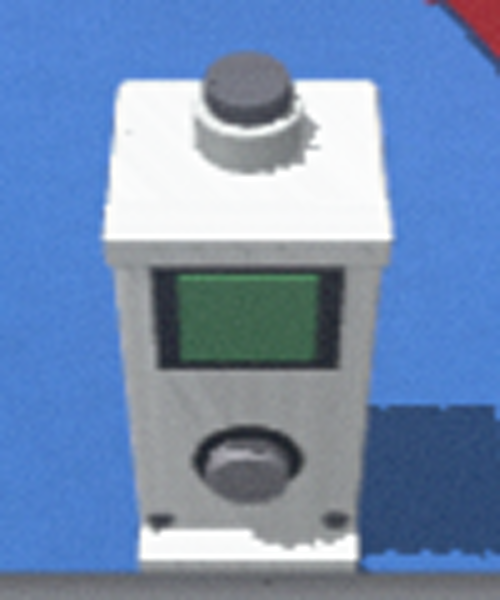

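```bash
python3 -m crank '[[0,45,0,0.2,0,0,87],[0,90,0,0.2,0,0,87],[0,125,0,0.2,0,0,87],[0,138,0,0.2,0,0,87],[0,138,0,0.2,0,0,87],[0,138,0,0.2,0,0,87]]'; python3 g3.py|sed -n 3p
python3 -c "
from h import *
grab('wrist','w9')"
```

```text
time: 12.08
eef_pos: [0.5236, 0.2303, 0.0584]
ee_rot: [-35.2, 0.2, -164.2]
wrist_force: [0.2, -0.2, 0.4]
width: 0.993
0 [0.5231 0.2264 0.0572] (array([1.5, 3.6, 1.1]), array([ 0.2, -0. , -0.2]))
```

View pics/w9.png

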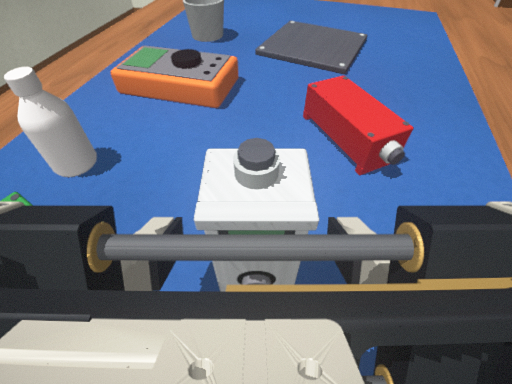

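```bash
python3 -m crank '[[1,2,1,0,0,0,75],[1,2,1,0,0,0,62],[1,2,1,0,0,0,54],[1,2,1,0,0,0,50],[1,2,1,0,0,0,45],[1,2,1,0,0,0,40]]' 8; python3 -m crank '[[0,0,0,0,0,0,40],[0,0,0,0,0,0,40]]' 35; python3 g3.py|sed -n 3p; python3 -c "
from h import *
grab('wrist','w10',1)"
```

```text
time: 12.88
eef_pos: [0.5231, 0.2265, 0.0574]
ee_rot: [-35.1, 0.1, -164.3]
wrist_force: [3.5, 0.3, 3.1]
width: 0.568
time: 13.12
eef_pos: [0.5231, 0.2265, 0.0574]
ee_rot: [-35.1, 0.1, -164.3]
wrist_force: [3.5, 1.5, 4.1]
width: 0.569
0 [0.5231 0.2264 0.0572] (array([-0.1,  0.2, -0.1]), array([ 0.1,  0. , -0.2]))
```

View pics/w10.png

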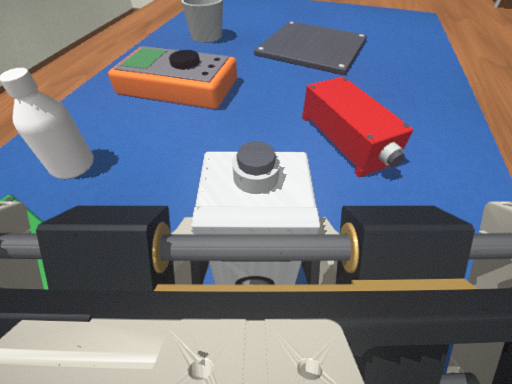

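```bash
python3 - <<'E'
from h import *
im=cv2.imread('pics/scene0.png'); g=cv2.cvtColor(im,cv2.COLOR_BGR2GRAY);hsv=cv2.cvtColor(im,cv2.COLOR_BGR2HSV)
mk=((hsv[...,1]<120)&(g<110)).astype('uint8');mk[:,:140]=0;mk[:,230:]=0;mk[:200]=0;mk[285:]=0
mk=cv2.morphologyEx(mk,cv2.MORPH_CLOSE,np.ones((5,5)));mk=cv2.morphologyEx(mk,cv2.MORPH_OPEN,np.ones((5,5)))
n,l,st,c=cv2.connectedComponentsWithStats(mk);i=l[242,185]
cn=max(cv2.findContours((l==i).astype('uint8'),0,2)[0],key=cv2.contourArea)
W=onz('scene',cn.reshape(-1,2),.01); r=cv2.minAreaRect((W[:,:2]*1000).astype('f4'));print('scene',r)
im=cv2.imread('pics/top0.png'); g=cv2.cvtColor(im,cv2.COLOR_BGR2GRAY);hsv=cv2.cvtColor(im,cv2.COLOR_BGR2HSV)
mk=((hsv[...,1]<100)&(g<125)).astype('uint8');mk[:, :300]=0;mk[:180]=0;mk[290:]=0
mk=cv2.morphologyEx(mk,cv2.MORPH_CLOSE,np.ones((7,7)));mk=cv2.morphologyEx(mk,cv2.MORPH_OPEN,np.ones((5,5)))
n,l,st,c=cv2.connectedComponentsWithStats(mk);i=l[233,350]
cn=max(cv2.findContours((l==i).astype('uint8'),0,2)[0],key=cv2.contourArea)
W=onz('top',cn.reshape(-1,2),.01); print('top',cv2.minAreaRect((W[:,:2]*1000).astype('f4')))
# screws bright in top
mk=((g>150)&(hsv[...,1]<60)).astype('uint8');mk[:, :312]=0;mk[:185]=0;mk[285:]=0;mk[:,405:]=0
n,l,st,c=cv2.connectedComponentsWithStats(mk);print(c[1:],st[1:,4])
if n==5: W=onz('top',c[1:],.011);print(W,W.mean(0))
E
cat > g4.py <<'E'
from h import *
import sys
xf=u(-101.2); ph=np.radians(35); PC=np.array([.540,-.188,0])
a=-np.cos(ph)*Z-np.sin(ph)*xf; R=frame(u(168.8),a)
T=pose(); print('grip',(T[:3,3]-G*T[:3,1]).round(4))
for z in map(float,sys.argv[1:]): 
    g=PC+.013*xf+z*Z; print(z,(g+G*a).round(4),rel(R,g+G*a))
E
python3 g4.py .12 .036
python3 - <<'E'
from h import *
# lift pose rel: world up 130mm
T=pose(); print((T[:3,:3].T@np.array([0,0,130])).round(1))
E
```

```text
scene ((537.9210205078125, -189.39016723632812), (151.0029296875, 152.46109008789062), 78.96792602539062)
top ((538.380126953125, -187.07395935058594), (149.4199981689453, 149.91734313964844), 79.01776885986328)
[[331.71428571 193.5       ]
 [397.38461538 206.38461538]
 [320.28571429 258.5       ]
 [387.         272.        ]] [14 13 14 13]
[[ 0.61624945 -0.1352465   0.011     ]
 [ 0.59038238 -0.26528029  0.011     ]
 [ 0.48661787 -0.11013012  0.011     ]
 [ 0.4611644  -0.23982665  0.011     ]] [ 0.53860352 -0.18762089  0.011     ]
grip [0.5189 0.2413 0.0682]
0.12 [ 0.5396 -0.1902  0.1046] (array([ 97.1, 304.5, 271.9]), array([-88.1,  29.4,  -5.3]))
0.036 [ 0.5396 -0.1902  0.0206] (array([ 97.2, 352.8, 203.2]), array([-88.1,  29.4,  -5.3]))
[ -0.2 -74.8 106.4]
```

```bash
sed -i 's/.540,-.188,0/.5385,-.188,0/' g4.py; python3 -m crank '[[0,-3,4,0,0,0,40],[0,-20,28,0,0,0,40],[0,-40,57,0,0,0,40],[0,-60,85,0,0,0,40],[0,-75,106,0,0,0,40],[0,-75,106,0,0,0,40]]'; python3 g4.py .16
python3 -c "
from h import *
grab('scene','s10',2.5,(180,40,250,200));grab('wrist','w11')"
```

```text
time: 13.92
eef_pos: [0.5221, 0.2267, 0.1873]
ee_rot: [-35.3, 0.1, -164.3]
wrist_force: [-0.6, -0.1, -5.3]
width: 0.568
grip [0.5179 0.2415 0.1982]
0.16 [ 0.5381 -0.1902  0.1446] (array([ 97.4, 355.8, 199.6]), array([-87.9,  29.3,  -5.2]))
```

View pics/s10.png

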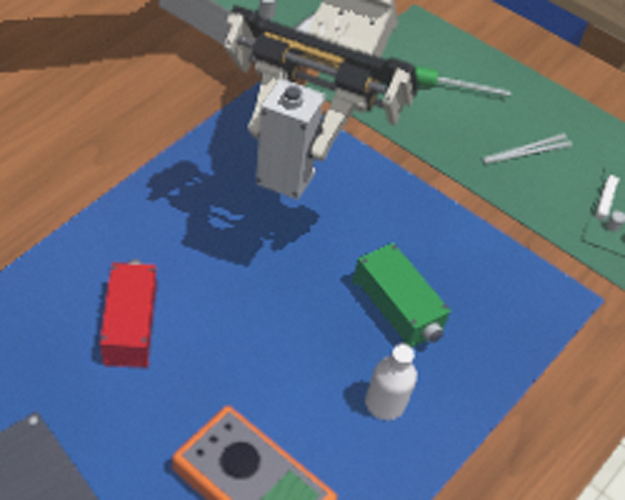

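View pics/w11.png

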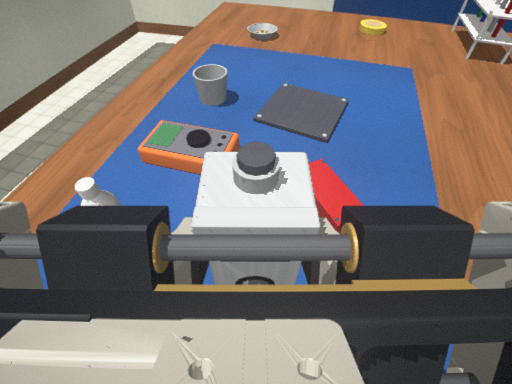

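```bash
python3 -m crank '[[9,30,18,-5,2,0,40],[19,68,40,-13,5,-1,40],[29,107,60,-22,8,-1.5,40],[39,145,80,-31,11,-2,40],[49,180,100,-40,14,-2.5,40],[58,215,120,-49,17,-3,40],[68,250,140,-58,20,-3.5,40],[77,285,160,-67,22.5,-4,40]]'; python3 g4.py .12
python3 -c "
from h import *
print(env.observe()['q'].round(1));grab('scene','s11')"
```

```text
time: 15.02
eef_pos: [0.534, -0.1031, 0.1527]
ee_rot: [-102.8, 3.8, 174.7]
wrist_force: [0.0, -0.6, -6.3]
width: 0.567
grip [ 0.5324 -0.1071  0.171 ]
0.12 [ 0.5381 -0.1902  0.1046] (array([-8.9, 28.4, 95. ]), array([-21.9,   7. ,  -1.1]))
[  0.1  11.5 -17.5 -14.9 -56.9   2.8]
```

View pics/s11.png

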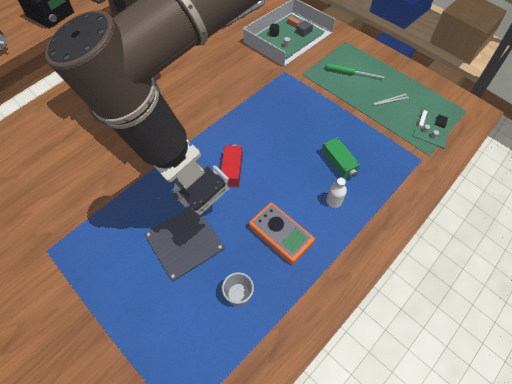

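```bash
python3 -m crank '[[-3,5,32,-8,2.5,-0.4,40],[-6,12,64,-16,5,-0.8,40],[-9,20,90,-21.9,7,-1.1,40],[-9,28,95,-21.9,7,-1.1,40],[-9,28,95,-21.9,7,-1.1,40],[-9,28,95,-21.9,7,-1.1,40]]'; python3 g4.py .12 .05
python3 -c "
from h import *
print(env.observe()['q'].round(1));grab('scene','s12',2.5,(80,130,250,200));grab('wrist','w12');grab('top','t12',2.5,(250,130,250,200))"
```

```text
time: 15.82
eef_pos: [0.5393, -0.1891, 0.1066]
ee_rot: [-124.6, 0.1, 168.9]
wrist_force: [0.2, 0.1, -4.3]
width: 0.566
grip [ 0.5372 -0.1996  0.1221]
0.12 [ 0.5381 -0.1902  0.1046] (array([1. , 0.9, 2.2]), array([-0.4,  0.1, -0. ]))
0.05 [ 0.5381 -0.1902  0.0346] (array([ 1.1, 58.5, 42. ]), array([-0.4,  0.1, -0. ]))
[-24.6  26.2  -2.6 -35.2 -73.6  27.5]
```

View pics/s12.png

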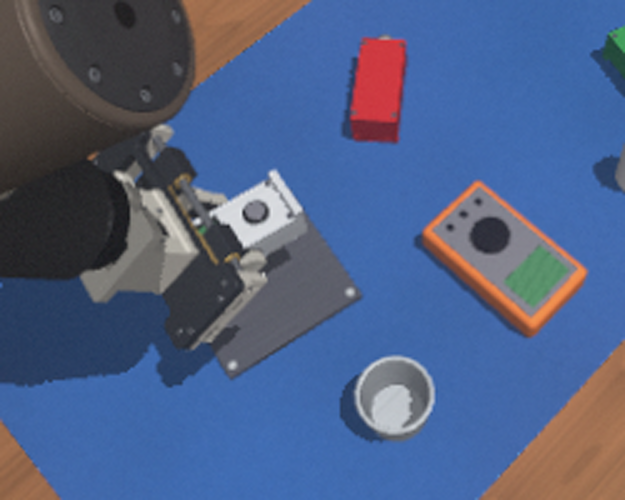

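View pics/w12.png

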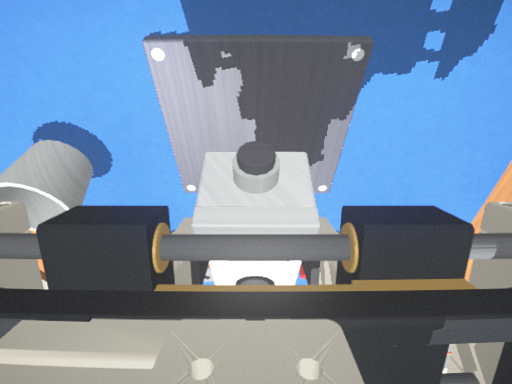

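View pics/t12.png

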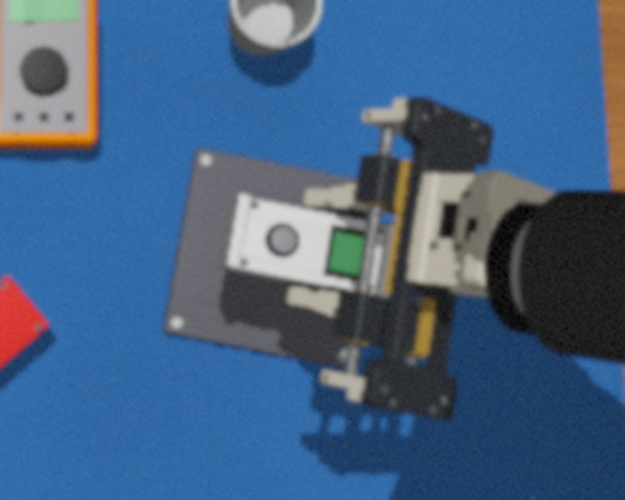

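```bash
python3 - <<'E'
from h import *
print(onz('top',[(363.2,226)],.138),'expected',np.array([.5385,-.188,0])-.020*u(-101.2))
# rear rib ends
E
python3 g4.py .046
```

```text
[[ 0.54311693 -0.16793039  0.138     ]] expected [ 0.54238469 -0.1683809   0.        ]
grip [ 0.5377 -0.1997  0.1231]
0.046 [ 0.5381 -0.1902  0.0306] (array([ 1.8, 62.6, 44.8]), array([-0.4,  0.2, -0.1]))
```

Button is seen within 1 mm of its expected position. I'll lower to about 10 mm above contact.

```bash
python3 -m crank '[[0.5,20,14,-0.4,0.2,0,40],[1,40,28,-0.4,0.2,0,40],[1.2,57,41,-0.4,0.2,0,40],[1.2,62,44,-0.4,0.2,0,40],[1.2,62,44,-0.4,0.2,0,40],[1.2,62,44,-0.4,0.2,0,40]]'; python3 g4.py .036
python3 -c "
from h import *
grab('scene','s13',3,(120,160,200,160));grab('top','t13',3,(290,150,180,160))"
```

```text
time: 16.73
eef_pos: [0.5387, -0.1915, 0.031]
ee_rot: [-125.0, 0.1, 168.6]
wrist_force: [-0.5, -0.6, -3.9]
width: 0.567
grip [ 0.5366 -0.2021  0.0464]
0.036 [ 0.5381 -0.1902  0.0206] (array([0.9, 9.2, 5. ]), array([ 0. , -0.1, -0.1]))
```

View pics/s13.png

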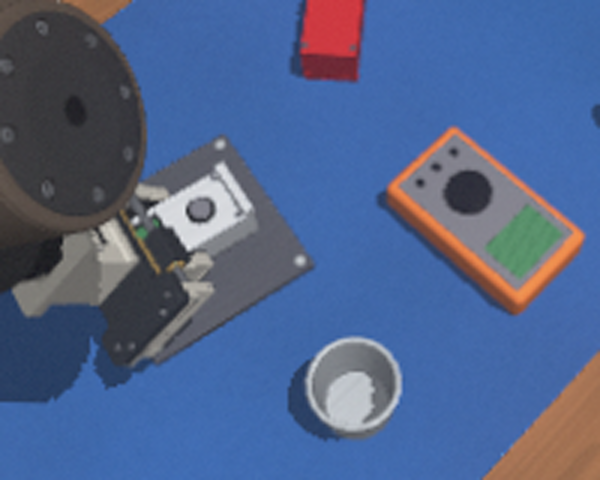

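View pics/t13.png

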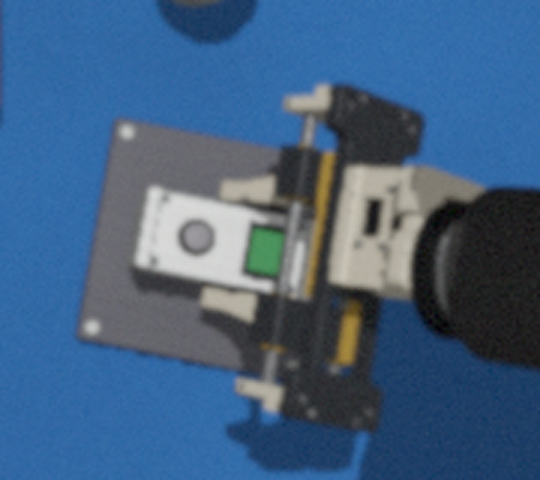

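```bash
python3 -c "
from h import *
print(onz('top',[(355.7,229)],.062))"; python3 -m crank '[[0.5,3.5,1.6,0,0,0,40],[0.9,6.7,3.3,0,0,0,40],[0.9,6.7,3.3,0,0,0,40],[0.9,6.7,3.3,0,0,0,40]]'; python3 g4.py .036;  python3 -m crank '[[0,1.2,0.9,0,0,0,40],[0,1.2,0.9,0,0,0,40],[0,1.2,0.9,0,0,0,40]]'; python3 g4.py .036
```

```text
[[ 0.5421716  -0.17080537  0.062     ]]
time: 17.32
eef_pos: [0.5377, -0.19, 0.024]
ee_rot: [-125.1, 0.0, 168.7]
wrist_force: [-1.8, -0.4, 6.3]
width: 0.57
grip [ 0.5356 -0.2006  0.0394]
0.036 [ 0.5381 -0.1902  0.0206] (array([-0.4,  2.7,  2. ]), array([ 0.1, -0.1, -0.1]))
time: 17.7
eef_pos: [0.5377, -0.19, 0.024]
ee_rot: [-125.1, 0.1, 168.7]
wrist_force: [-5.1, -0.8, 15.7]
width: 0.567
grip [ 0.5356 -0.2006  0.0393]
0.036 [ 0.5381 -0.1902  0.0206] (array([-0.4,  2.7,  2. ]), array([ 0.1, -0. , -0.1]))
```

```bash
python3 -c "
from h import *
grab('scene','s14',6,(150,200,90,80));grab('top','t14',5,(320,190,100,90))"
```

```text
(no output)
```

View pics/s14.png

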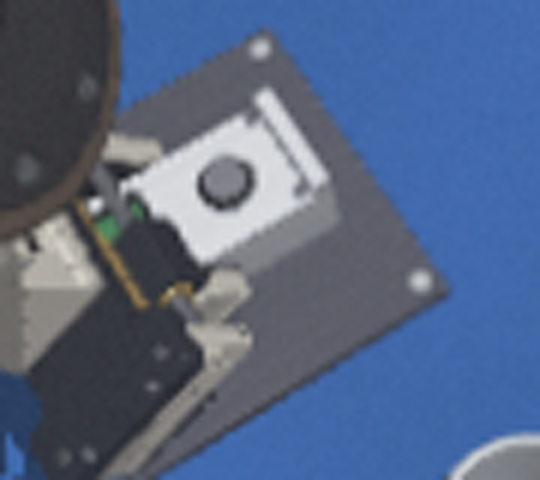

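View pics/t14.png

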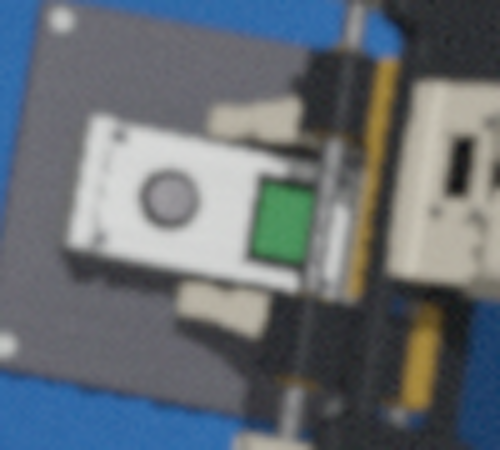

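```bash
python3 -m crank '[[0,-0.8,-0.6,0,0,0,40],[0,-0.8,-0.6,0,0,0,40]]' 3;  python3 -m crank '[[0,0,0,0,0,0,51],[0,0,0,0,0,0,55],[0,0,0,0,0,0,64],[0,0,0,0,0,0,75],[0,0,0,0,0,0,87],[0,0,0,0,0,0,87]]'; python3 -c "
from h import *
grab('top','t15',5,(320,190,100,90));T=pose();print((T[:3,:3].T@np.array([0,0,100.])).round(1), (T[:3,:3].T@u(-101.2)).round(2))"
```

```text
time: 18.05
eef_pos: [0.5378, -0.1899, 0.0232]
ee_rot: [-125.1, 0.0, 168.6]
wrist_force: [-1.2, -0.2, 4.6]
width: 0.57
time: 18.8
eef_pos: [0.5376, -0.1899, 0.0226]
ee_rot: [-125.1, -0.0, 168.6]
wrist_force: [0.0, 0.2, 0.3]
width: 0.973
[  0.  -81.9 -57.4] [-0.   -0.57  0.82]
```

View pics/t15.png

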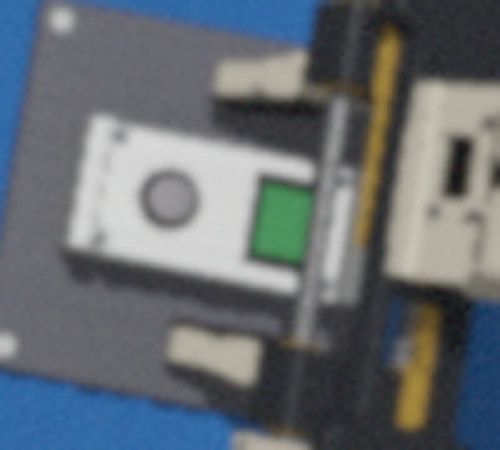

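Box stayed put on release. I'll retreat along the tool axis, then straighten the tool above.

```bash
python3 -m crank '[[0,-15,0,0,0,0,87],[0,-45,0,0,0,0,87],[0,-90,0,0,0,0,87],[0,-135,0,0,0,0,87],[0,-160,-10,0,0,0,87]]'
python3 - <<'E'
from h import *
grab('scene','s16',4,(130,170,130,120)); im=grab('top','t16',5,(310,180,110,100))
print(env.observe()['q'].round(1))
R=frame(u(168.8),-Z); print(rel(R,[.5424,-.1704,.12]))
E
```

```text
time: 19.48
eef_pos: [0.5208, -0.2745, 0.162]
ee_rot: [-124.9, 0.1, 168.5]
wrist_force: [0.3, 0.6, -0.3]
width: 0.991
[-31.8  26.3   5.2 -32.7 -83.4  28.6]
(array([  0.8,  96.4, -62.4]), array([34.8, -0.1, -0.4]))
```

View pics/t16.png

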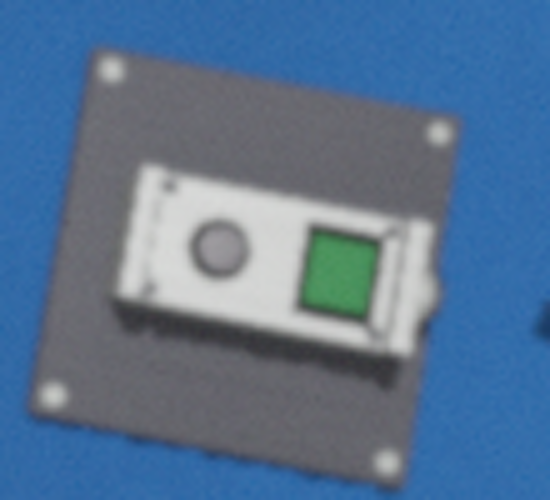

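View pics/s16.png

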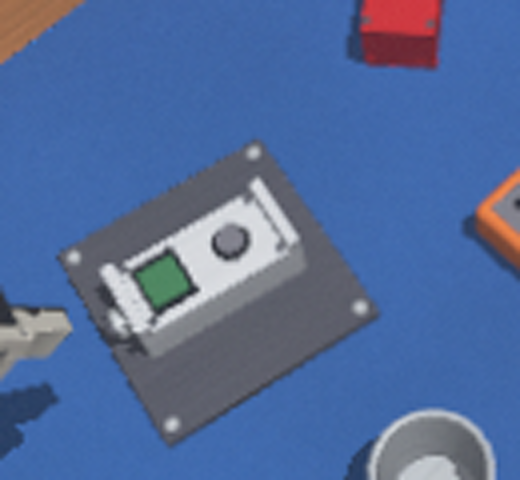

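```bash
python3 - <<'E'
from h import *
f=lambda l:np.array(l)/[5,5]+[310,180]
P=onz('top',f([(142,165),(435,222),(410,354),(118,297)]),.054);print(P.round(4),P.mean(0),[np.linalg.norm(P[i]-P[i-1]).round(4) for i in range(4)])
b=onz('top',f([(219,248)]),.052);print('button top',b)
b=onz('scene',np.array([(231,240)])/4+[130,170],.052);print('button scene',b)
im=cv2.imread('pics/top0.png');
print(proj('top',[b[0]]))
print(tri('top',f([(219,248)])[0],'scene',np.array((231,240))/4+[130,170]))
E
```

```text
[[ 0.5729 -0.1406  0.054 ]
 [ 0.5516 -0.2502  0.054 ]
 [ 0.5021 -0.2389  0.054 ]
 [ 0.5229 -0.1304  0.054 ]] [ 0.53735599 -0.19001156  0.054     ] [np.float64(0.0511), np.float64(0.1117), np.float64(0.0508), np.float64(0.1105)]
button top [[ 0.54157612 -0.16925892  0.052     ]]
button scene [[ 0.54376641 -0.17063363  0.052     ]]
[[354.49726709 228.44569176]]
(array([ 0.54184181, -0.16997394,  0.04808304]), np.float64(0.00018855562703144714))
```

```bash
python3 -m crank '[[0,10,-25,9,0,0,60],[0,35,-45,18,0,0,30],[0.4,60,-60,27,0,-0.2,0],[0.5,80,-63,34.8,-0.1,-0.4,0],[0.8,96,-62.4,34.8,-0.1,-0.4,0],[0.8,96,-62.4,34.8,-0.1,-0.4,0],[0.8,96,-62.4,34.8,-0.1,-0.4,0]]' 20
cat > g5.py <<'E'
from h import *
import sys
R=frame(u(168.8),-Z); print(rel(R,[.542,-.1698,float(sys.argv[1])]))
E
python3 g5.py .062; python3 -c "
from h import *
grab('scene','s17',4,(130,150,130,120));grab('wrist','w17')"
```

```text
time: 20.45
eef_pos: [0.5414, -0.1689, 0.1169]
ee_rot: [-90.3, -0.3, 168.7]
wrist_force: [0.2, -0.8, -0.5]
width: 0.256
(array([-1.1, 54.9,  1.1]), array([ 0.3, -0.1,  0.3]))
```

View pics/s17.png

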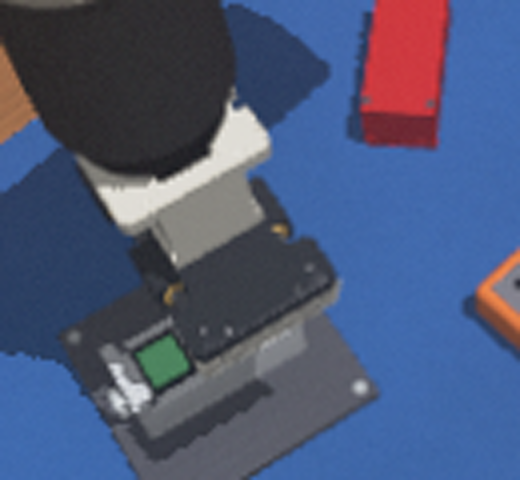

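View pics/w17.png

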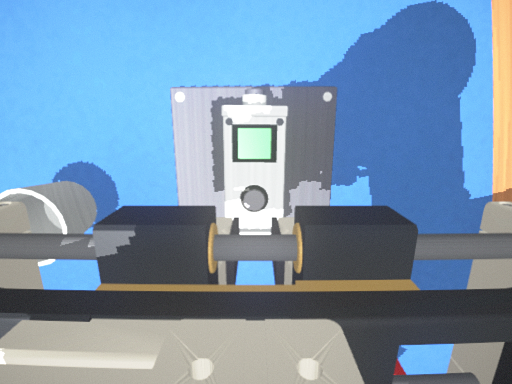

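```bash
python3 -m crank '[[-1,10,1,0.3,0,0.3,0],[-1,20,1,0.3,0,0.3,0],[-1,30,1,0.3,0,0.3,0],[-1,40,1,0.3,0,0.3,0],[-1,45,1,0.3,0,0.3,0],[-1,45,1,0.3,0,0.3,0]]'
python3 g5.py .054; python3 -c "
from h import *
P=pose();im=grab('wrist','w18'); print(onz('wrist',[(254,200)],.052,P), P[:3,3])
grab('scene','s18',4,(130,150,130,120))"
```

```text
time: 21.3
eef_pos: [0.5415, -0.1685, 0.071]
ee_rot: [-89.9, -0.1, 168.8]
wrist_force: [-0.3, -0.1, -0.3]
width: 0.005
(array([-0.7, 17. ,  1.1]), array([-0.1,  0. ,  0.1]))
[[ 0.5386739  -0.18285916  0.052     ]] [ 0.54154768 -0.16852507  0.07102506]
```

View pics/w18.png

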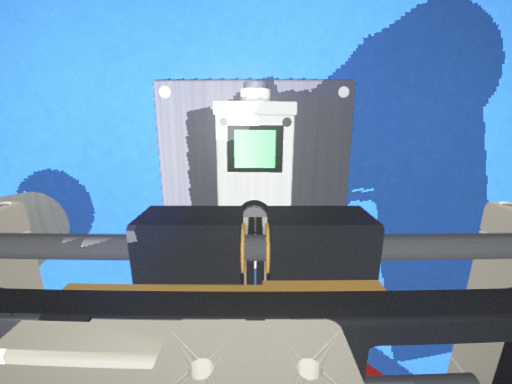

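View pics/s18.png

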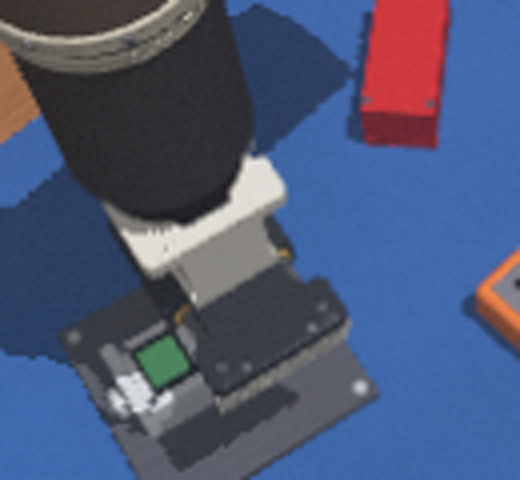

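```bash
python3 -c "
from h import *
T=np.eye(4);T[:3,:3]=Rt([-90.3,-.3,168.7]);T[:3,3]=[.5414,-.1689,.1169]; print(onz('wrist',[(254,199)],.052,T))"
python3 -m crank '[[-0.5,6,1,0,0,0,0],[-0.7,12,1,0,0,0,0],[-0.7,14,1,0,0,0,0],[-0.7,14,1,0,0,0,0]]'; python3 -m crank '[[0,2,0,0,0,0,0],[0,2,0,0,0,0,0],[0,2,0,0,0,0,0]]'; python3 -m crank '[[0,2,0,0,0,0,0],[0,2,0,0,0,0,0],[0,2,0,0,0,0,0]]'
```

```text
[[ 0.54082788 -0.17073139  0.052     ]]
time: 21.9
eef_pos: [0.5421, -0.1697, 0.0573]
ee_rot: [-89.9, -0.1, 168.8]
wrist_force: [0.8, 0.1, 0.1]
width: 0.005
time: 22.28
eef_pos: [0.5423, -0.1697, 0.0556]
ee_rot: [-90.0, -0.0, 168.8]
wrist_force: [-0.1, 0.3, 0.1]
width: 0.005
time: 22.65
eef_pos: [0.5425, -0.1697, 0.0537]
ee_rot: [-90.0, -0.0, 168.8]
wrist_force: [0.4, -0.7, 2.1]
width: 0.007
```

Contact is starting (2 N at z 0.0537). I continue in 1 mm steps.

```bash
for i in 1 2; do python3 -m crank '[[0,1,0,0,0,0,0],[0,1,0,0,0,0,0],[0,1,0,0,0,0,0]]'|sed -n '2p;4p'; done;  python3 -m crank '[[0,1,0,0,0,0,0],[0,1,0,0,0,0,0],[0,1,0,0,0,0,0]]';  python3 -m crank '[[0,1,0,0,0,0,0],[0,1,0,0,0,0,0],[0,1,0,0,0,0,0]]'
```

```text
eef_pos: [0.5425, -0.1697, 0.0527]
wrist_force: [0.6, -0.1, 3.3]
eef_pos: [0.5425, -0.1697, 0.0517]
wrist_force: [-0.1, 0.7, 3.3]
time: 23.78
eef_pos: [0.5424, -0.1697, 0.0506]
ee_rot: [-90.0, -0.0, 168.8]
wrist_force: [1.1, 0.2, 5.2]
width: 0.009
time: 24.15
eef_pos: [0.5425, -0.1698, 0.0502]
ee_rot: [-90.0, -0.0, 168.9]
wrist_force: [-0.7, 0.5, 9.5]
width: 0.003
```

```bash
python3 -m crank '[[0,1,0,0,0,0,0],[0,1,0,0,0,0,0],[0,1,0,0,0,0,0],[0,1,0,0,0,0,0]]'; python3 -m crank '[[0,-4,0,0,0,0,0],[0,-10,0,0,0,0,0],[0,-30,0,0,0,0,0],[0,-80,0,0,0,0,0],[0,-125,0,0,0,0,0],[0,-150,-60,0,0,0,0],[60,-150,-110,0,0,0,0],[110,-150,-150,0,0,0,0]]'
python3 -c "
from h import *
print(env.observe()['q'].round(1))
grab('top','t19');grab('scene','s19',4,(130,170,130,120));grab('top','t19z',5,(310,180,110,100))"
```

```text
time: 24.65
eef_pos: [0.5426, -0.1698, 0.05]
ee_rot: [-89.9, 0.0, 168.9]
wrist_force: [-3.2, 2.8, 16.8]
width: 0.004
time: 25.65
eef_pos: [0.4737, -0.0144, 0.1977]
ee_rot: [-89.9, -0.2, 168.8]
wrist_force: [-0.3, 0.7, -0.1]
width: 0.008
[ 22.1   2.7 -26.1  -0.  -61.3 -33.3]
```

View pics/t19.png

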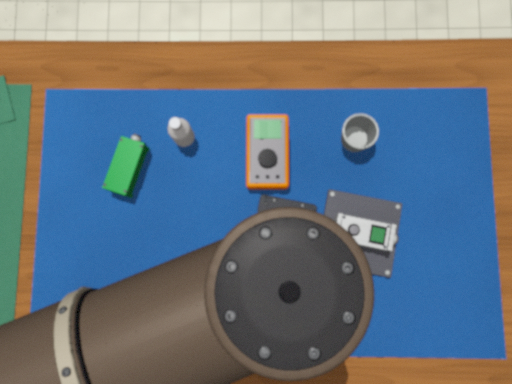

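View pics/s19.png

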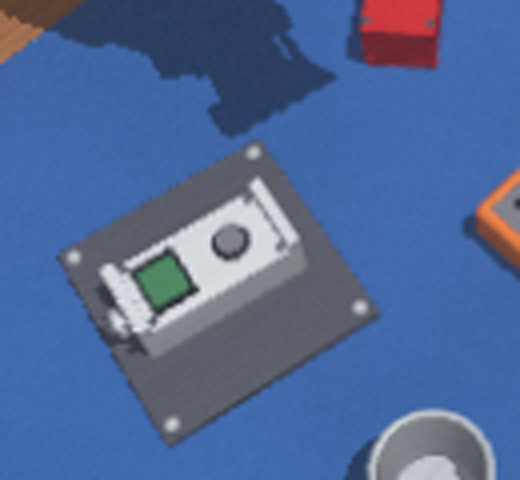

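View pics/t19z.png

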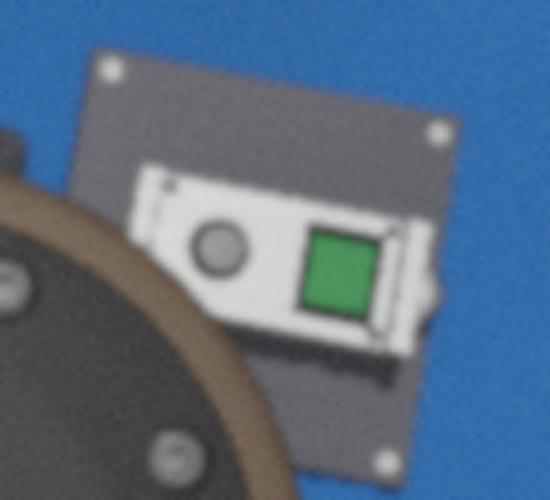

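The box lies unmoved and face up on the plate, the button is back up, and the meter, cup and bottle are in place. The arm is clear.

```bash
python3 -m crank '[[0,0,0,0,0,0,0],[0,0,0,0,0,0,0],[0,0,0,0,0,0,0],[0,0,0,0,0,0,0]]'; python3 -c "
from cell import env
print(env.finish_job())"
```

```text
time: 26.3
eef_pos: [0.4755, -0.0161, 0.1981]
ee_rot: [-89.9, -0.1, 168.8]
wrist_force: [-0.3, 0.2, 0.2]
width: 0.007
the job is handed in; nothing more can be done
None
```

The job is done and handed in at 26.3 s. I gripped the box by its long sides, stood it on its plain -x end and let go. I then took it afresh from the face side, laid it face up on the plate and let go. Finally I pressed the button with the closed fingertips and released it.

**Placing:** before the press, the box centre measured about 2 mm from the plate centre, aligned with the plate's edges. The pictures after the press show it unmoved.

**Button:** the fingertip went down about 4 mm after first contact and stopped while the force rose from 5 N to about 17 N, so it was fully down. Afterwards the cap appears back up and the arm touches nothing.

**Other objects:** the meter, cup, bottle and green look-alike look unmoved in the last top view. The arm hides the red one there, but the part of it seen in the last scene view is unchanged.

**Disagreements:** both set-down contacts came 2–3 mm higher by the robot's reading than I had worked out. While standing, the box measured about 2° from vertical, which is within measuring noise. It did not move visibly on either release.

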